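# Lay out reel spindles and open the grease jar

### The arm

A 7-joint arm with a two-finger parallel gripper is mounted at the origin on the work surface. World frame = base frame: x ahead of the robot, y to its left, z up, the work surface at z = 0. Lengths are in m, angles in rad, forces in N, time in s.
With the tool pointing down it reaches from about 0.425 to 0.875 m from the base axis. Payload 4.7 kg.
Tool frame: the origin (TCP) lies midway between the tips of the shut fingers; the grasp point (between the pads) lies ctrl.grasp_offset behind it (ctrl.grasp_offset is the distance from the TCP to the grasp point, in m); z points along the fingers, y is the line along which they close (so a half turn about z gives the same grasp; the last joint's range is limited). The gripper opens to 87 mm and grips with 3 to 60 N. Pads are 19 mm wide; open, the fingers measure 117 mm over their backs; the gripper's body (75 mm by 190 mm) begins 51 mm behind the grasp point.
Start: joints at [-1.137, 0.321, -0.07, 1.45, 0.023, 1.371, -0.057], TCP at [0.265, 0.594, 0.223] pointing down, gripper open.
Joint ranges: [-2.86, 2.86], [-0.3, 2.09], [-1.38, 1.24], [0.06, 2.45], [-1.56, 4.7], [0.09, 2.05], [-2.69, 2.69]. Speed limits (rad/s): [2.57, 2.57, 3.14, 3.14, 3.14, 3.14, 3.14].

### API

Orientations are given as a rotation vector (axis times angle).
In Python, from workcell import ctrl, vision, ticket, spotter gives the robot as it stands.
- The arm moves only by the tool servo_tool, never from a script. Its argument "commands" is one flat list of numbers, 6 for each row, row after row: the shift along the tool's x, y, z in mm, then the turn, a rotation vector about the tool's x, y, z in rad. In form: [tx, ty, tz, ax, ay, az, tx, ty, tz, ax, ay, az, ...]. A call has 1 to 12 rows; each row shifts and turns the commanded pose from where the row before left it, along the tool's axes as they then stand; what a row does not reach is not made up. A row lasts 1/10 s, in which the tool goes at most 50 mm and 8.59 degrees, less where a joint would pass 70% of its speed; a pose out of reach is approached as far as the arm can. A call with a gripper value outside its range is refused whole. "gripper" is the opening, from 0 (shut) to 1 (fully open), set as the call begins (left out, the last holds). The fingers move at their own pace and stop on an object; "force" is the grip in N (left out, the last holds). Time passes only in rows, so rows that do not move let the fingers close. It gives the time, the measured TCP pose, the force, the opening and the grip force at its end, in the units of the state.
- ctrl.read_state(): the state, without advancing time (a new reading comes with each control period).
- vision.read_camera(name): name is "scene" or "top" or "wrist"; returns a dict with "img" (400x640x3 uint8, red, green, blue), "K" (3x3 intrinsics, pixels), "R" (3x3) and "t" (3): a world point X has camera coordinates R X + t; the wrist camera has in their place "hand_eye" (4x4, takes a point from camera to tool coordinates, whose origin is the TCP and whose axes are the flange's). Camera axes: x right, y down, z forward; pixel columns grow to the right and rows downward; lengths in m; the calibration is good to about 2 mm. A picture is of the moment at which its call begins: read the wrist's pose just before it. There is no depth.
- ticket.close_job(): hands the job in; it is judged then, once.
Trained networks look in a picture, given as the dict that the camera call returned (one of the last four; its "shot" number tells which), for a name from the list of things; names that differ only in an ending like _2 or _b are one class to them, and where a whole thing is asked for, a point or a joint stands for the part that bears it (a point fixed in the world has none). Each returns a list of dicts, best first, with "score" (0 to 1); they miss things now and then, are a little off and sometimes report something else, mostly with a low value. They report only what shows in the picture. A call takes as long as a camera call. They do not tell look-alikes from the thing itself.
- spotter.silhouettes(label, picture): "mask" (400x640 bool, what is visible of it) and "bbox" ([left, top, right, bottom] in pixels, round what is visible of it).
The state is a dict: "time_s": time; "q": joint angles; "qd": joint speeds; "joint_efforts": joint torques, N m; "ee_pos": TCP position; "eef_rot": TCP orientation; "wrist_force": force on the tool from outside, world axes, zero at the start; "moment": the same for the moment, N m; "width": opening from 0.0 (shut) to 1.0 (fully open); "grasp_force": force on a finger pad.
Only numpy, scipy, OpenCV 4.12 (cv2) and the standard library are available. Lean on these libraries where they do the work, as an engineer would, in place of code of your own. Each camera call takes 0.05 s, during which the arm holds its last target. There are 200 camera calls.

### The job

Get a fly reel ready for greasing: stand the two loose spindles upright, fully home, in the empty sockets of the rows that match their length, short with short and long with long, and let go of them. Then unscrew the tight cap of the grease jar while the jar stays seated in its wooden brace, stop turning when the threads let go, and lift the cap straight up off the jar. Finish while still holding the cap level just above the mouth, a finger's breadth or two clear of the rim, and leave everything else where it is.

Things in the scene. Friction and masses are not known exactly. Their poses are not given: they have to be found in the camera images.
- short_spindle: loose aluminium spindle 45 mm tall, standing on the bench: foot flange 18 mm in diameter and 4 mm thick, shaft 12 mm, head 15 mm in diameter over the top 4 mm; origin at the centre of its underside, z up along it; 40 g
- long_spindle: the look-alike loose spindle, 62 mm tall, otherwise the same; origin at the centre of its underside, z up along it; 50 g
- short_rack_socket (a point): centre of the mouth of the empty socket, at the +y end of the row of short spindles: a fixed wooden strip 46 x 136 x 20 mm (length along y). Socket 23 mm wide, 14 mm deep. Two fixed short spindles stand 45 and 90 mm from it along -y and rise 31 mm above the strip. y axis along the row, z up
- long_rack_socket (a point): the same for the row of long spindles, whose two fixed spindles rise 48 mm above the strip; the two strips may change places
- brace: fixed dark wooden square tray 84 x 84 mm, 33 mm high, walls 9 mm, floor 9 mm thick, that keeps the jar from turning; origin at the centre of its underside
- jar: loose square amber glass jar in the brace: body 64 x 64 mm, 50 mm high, then a round neck 43 mm across with three thread ledges, up to 72 mm; about 0.45 kg; pulled up before the threads let go, the cap lifts it out of the brace. Origin at the centre of its underside, z up
- jar_rim (a point): centre of the rim of the jar's neck, 72 mm above the jar's underside. A rubber disc in the mouth, on a spring, pushes the cap up with about 22 N, which makes it tight (0.2 to 0.6 N m to turn); with the cap off, the disc stands 9 mm above the rim
- cap: ribbed aluminium screw cap, 60 mm across, 24 mm high, 60 g; origin: centre of its lower edge, 54 mm above the jar's underside, z up; dark line on top along its x axis, longer to +x. Starts 45-80 deg clockwise (from above) of the jar's x axis; turn anticlockwise; lets go and springs up 3 mm when the x axes agree within 14 deg; catches again beyond 20 deg. Rises 1-2 mm as it turns
- reel: bystander: fly reel lying flat, 84 mm across and 48 mm high; leave alone
- screwdriver: bystander: screwdriver lying on the bench; leave alone
- oil_bottle: bystander: small white bottle, 36 mm across, 85 mm high; leave alone
There are look-alikes about, which are no part of the job. Leave any orange or purple look-alike of the cap alone.

How it is judged:
On the way, in this order (a step that is already met when the one before it is completed fails the run):
1. both spindles stand home in the empty socket of their own row and are let go, the cap still screwed on (horizontal distance between short_spindle and short_rack_socket below 0.005 m and z of short_spindle in the frame of short_rack_socket below -0.011 m and contact force between the fingers and short_spindle below 0.1 N and horizontal distance between long_spindle and long_rack_socket below 0.005 m and z of long_spindle in the frame of long_rack_socket below -0.011 m and contact force between the fingers and long_spindle below 0.1 N and z of cap in the frame of jar below 0.058 m), for 0.2 s.
2. the cap has let go of the threads and is off the jar, in the fingers (z of cap in the frame of jar above 0.073 m and contact force between the fingers and cap above 2 N), for 0.1 s.
At the end, for the whole second after the job is handed in: each spindle upright in its row's socket (within 5 mm, 11 mm deep); jar upright, within 3 mm of the brace floor; cap held still, level (0.2 rad), clear of the jar, lower edge 3 to 50 mm above the rim, within 20 mm of its axis, not turned on past the release (x axes within 0.6 rad) (horizontal distance between short_spindle and short_rack_socket below 0.005 m and z of short_spindle in the frame of short_rack_socket below -0.011 m and angle between each of short_spindle, long_spindle's own z axis and vertical below 0.15 rad and horizontal distance between long_spindle and long_rack_socket below 0.005 m and z of long_spindle in the frame of long_rack_socket below -0.011 m and z of cap in the frame of jar_rim between 0.003 and 0.05 m and horizontal distance between cap and jar_rim below 0.02 m and angle between cap's own z axis and vertical below 0.2 rad and contact force between the fingers and cap above 2 N and contact force between cap and jar below 0.1 N and linear speed of cap below 0.03 m/s and z of jar in the frame of brace below 0.012 m and angle between jar's own z axis and vertical below 0.06 rad and angle between the x axis of cap and the x axis of jar, either way round below 0.6 rad); the arm keeps its last pose, push and grip.
It fails at once if the jar is pulled up out of its seat or tipped (z of jar in the frame of brace above 0.017 m or angle between jar's own z axis and vertical above 0.15 rad).
It fails at once if the cap comes off before both spindles are in their rows (z of cap in the frame of jar above 0.073 m and (z of short_spindle in the frame of short_rack_socket above -0.009 m or z of long_spindle in the frame of long_rack_socket above -0.009 m)).
It fails at once if a bystander is disturbed (distance of any of reel, screwdriver, oil_bottle from where it was at the start of the episode above 0.03 m).
It also fails if it takes over 61 s, if anything falls off the work surface, if the arm or the gripper's body presses on something with over 40 N, if the wrist force passes 120 N, or if a joint passes its speed limit or range.

## Working session

There is one attempt and no reset: what is moved stays moved. The work goes in short steps, Python scripts to look and compute and a tool call to move; the robot and the scene stay as the last step left them, time stands still between calls to the robot, and variables do not carry over. Pictures are saved under pics/ and viewed, at most 10 in all, crops included, and the job is handed in when it is done.

Besides the shell and the picture viewer there is one more tool, called by a JSON object that holds its "method" and its "body". servo_tool: Moves the arm, as the interface text tells. Its arguments: {"type":"object","properties":{"commands":{"type":"array"},"gripper":{"type":"number"},"force":{"type":"number"}},"required":["commands"]}

```bash
mkdir -p pics; python3 - <<'E'
from workcell import ctrl, vision, ticket, spotter
import cv2, numpy as np
s=ctrl.read_state(); print(s, ctrl.grasp_offset)
for n in ["top","scene"]:
    p=vision.read_camera(n); cv2.imwrite(f"pics/{n}0.png",p["img"][:,:,::-1])
    print(n,p["K"].tolist(),np.round(p["R"],4).tolist(),p["t"])
    for l in ["short_spindle","long_spindle","cap","jar","brace","reel","oil_bottle","screwdriver"]:
        print(l,[(round(d["score"],2),[int(v) for v in d["bbox"]]) for d in spotter.silhouettes(l,p)])
E
```

```text
{'time_s': 0.0, 'q': array([-1.13688912,  0.32185176, -0.07006632,  1.45167282,  0.02261743,
        1.37080485, -0.05691237]), 'qd': array([-0.0011161 , -0.000614  ,  0.00014777,  0.00175643, -0.0004684 ,
        0.00021241, -0.00126829]), 'joint_efforts': array([-5.81726249e-05, -4.91290033e+01, -4.03976664e-01, -3.12530673e+01,
       -6.38409681e-02,  4.35607194e-02,  1.75577734e-04]), 'ee_pos': array([0.26476504, 0.59302261, 0.2214438 ]), 'eef_rot': array([-6.54533423e-01, -3.07235720e+00,  3.02962389e-03]), 'wrist_force': array([ 0.42745492,  0.23971243, -1.04902849]), 'moment': array([0.00879828, 0.00822832, 0.00096655]), 'grasp_force': 0.0, 'width': 0.9984727929723427} 0.0187
top [[507.74886673344895, 0.0, 320.55613104690576], [0.0, 507.74886673344895, 198.48771209543656], [0.0, 0.0, 1.0]] [[-0.0052, -1.0, -0.003], [-0.9795, 0.0057, -0.2012], [0.2012, 0.0019, -0.9795]] [-0.06801782  0.59046796  1.38414599]
short_spindle []
long_spindle []
cap [(0.77, [403, 187, 427, 207]), (0.72, [326, 211, 344, 233]), (0.59, [364, 189, 388, 209])]
jar [(0.57, [361, 194, 388, 213]), (0.54, [3
[... 207 characters left out ...]
 (0.36, [365, 203, 388, 214])]
scene [[397.9766697797032, 0.0, 323.027695251349], [0.0, 397.9766697797032, 203.71409823974554], [0.0, 0.0, 1.0]] [[0.7013, 0.7126, -0.022], [0.4331, -0.4503, -0.7808], [-0.5663, 0.538, -0.6244]] [-0.38653294 -0.2139695   1.4004082 ]
short_spindle [(0.57, [331, 208, 339, 225])]
long_spindle [(0.6, [243, 246, 283, 265])]
cap [(0.92, [247, 227, 274, 256]), (0.85, [208, 282, 238, 311]), (0.71, [272, 215, 298, 241])]
jar [(0.77, [242, 243, 282, 268])]
brace [(0.74, [239, 249, 287, 280])]
reel [(0.79, [354, 241, 387, 274])]
oil_bottle [(0.71, [238, 249, 288, 283]), (0.63, [152, 227, 170, 261]), (0.41, [246, 228, 274, 253])]
screwdriver [(0.81, [446, 203, 484, 225])]
```

```bash
python3 - <<'E'
import cv2
t=cv2.imread("pics/top0.png")[95:285,190:450]; cv2.imwrite("pics/top0c.png",cv2.resize(t,None,fx=3,fy=3,interpolation=cv2.INTER_CUBIC))
t=cv2.imread("pics/scene0.png")[140:340,140:400]; cv2.imwrite("pics/scene0c.png",cv2.resize(t,None,fx=3,fy=3,interpolation=cv2.INTER_CUBIC)[:600])
E
```

```text
(no output)
```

View pics/top0c.png

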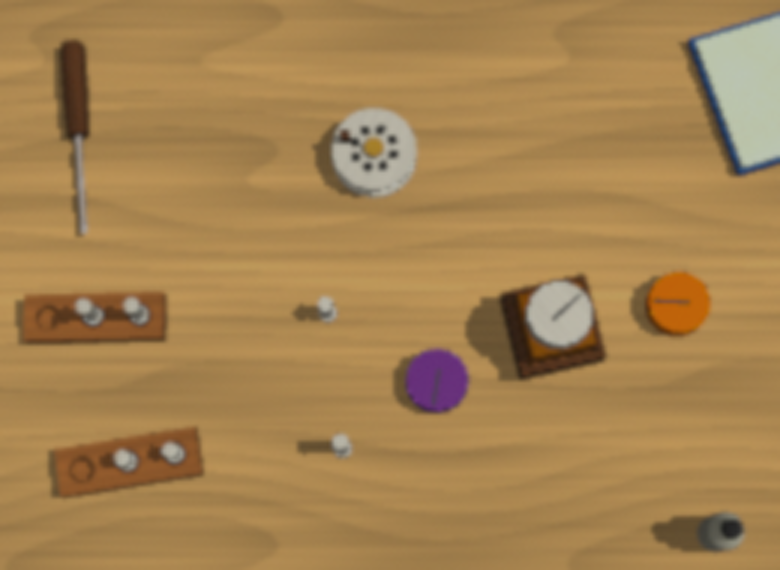

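View pics/scene0c.png

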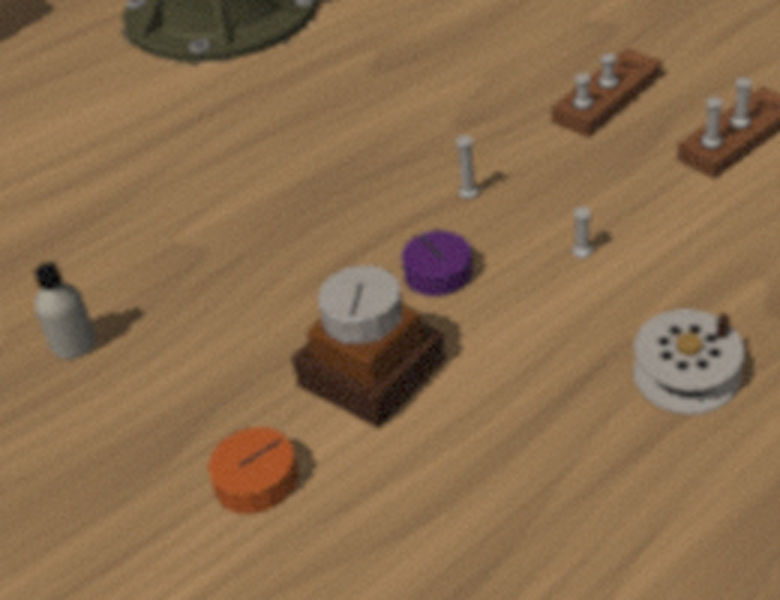

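The top crop shows the long row far at crop (40–140, 315) with its empty socket at (46,318). The short row is near, with its socket at (82,469). The short loose spindle is at (325,310), the long one at (340,445), and the jar with cap at (560,313). The scene view confirms the lengths.

```bash
cat > h.py <<'E'
import numpy as np, cv2
from scipy.spatial.transform import Rotation as Ro
from workcell import ctrl, vision, ticket, spotter
def cam(p,s=None):
    """camera->world rotation and camera centre"""
    if "R" in p and p["R"] is not None: return p["R"].T, -p["R"].T@p["t"]
    T=np.eye(4); T[:3,:3]=Ro.from_rotvec(s["eef_rot"]).as_matrix(); T[:3,3]=s["ee_pos"]
    M=T@p["hand_eye"]; return M[:3,:3],M[:3,3]
def ray(p,uv,z,s=None):
    R,c=cam(p,s); d=R@np.linalg.solve(p["K"],[uv[0],uv[1],1]); return (c+d*(z-c[2])/d[2])[:3]
def proj(p,X,s=None):
    R,c=cam(p,s); v=p["K"]@(R.T@(np.asarray(X)-c)); return v[:2]/v[2]
E
python3 - <<'E'
from h import *
p=vision.read_camera("top")
for n,u,v,z in [("long sock",46,318,.02),("short sock",82,469,.02),("Lfix1 top",84,306,.068),("Lfix2 top",131,304,.068),("Sfix1 top",122,457,.051),("Sfix2top",171,451,.051),("short loose top",325,302,.045),("long loose top",341,441,.062),("cap top",560,314,.087),("line a",553,320,.087),("line b",582,295,.087),("purple",436,380,.024),("reel",374,148,.048),("oil",730,528,.085)]:
    print(n,ray(p,(190+u/3,95+v/3),z).round(4))
s=ctrl.read_state(); R=Ro.from_rotvec(s["eef_rot"]).as_matrix(); print(R.round(3))
w=vision.read_camera("wrist"); print(w["hand_eye"].round(4).tolist(),w["K"].round(1).tolist())
E
```

```text
long sock [0.5927 0.2657 0.02  ]
short sock [0.4454 0.2253 0.02  ]
Lfix1 top [0.5944 0.2191 0.068 ]
Lfix2 top [0.5961 0.1748 0.068 ]
Sfix1 top [0.4534 0.1819 0.051 ]
Sfix2top [0.4587 0.1362 0.051 ]
short loose top [ 0.6018 -0.0073  0.045 ]
long loose top [ 0.466  -0.0235  0.062 ]
cap top [ 0.5803 -0.2277  0.087 ]
line a [ 0.5746 -0.221   0.087 ]
line b [ 0.5982 -0.2487  0.087 ]
purple [ 0.5289 -0.1135  0.024 ]
reel [ 0.7548 -0.0548  0.048 ]
oil [ 0.3824 -0.3761  0.085 ]
[[-0.913  0.408  0.   ]
 [ 0.408  0.913  0.   ]
 [-0.     0.    -1.   ]]
[[0.0004, -0.9616, -0.2743, 0.0747], [1.0, 0.0004, 0.0001, 0.0017], [0.0, -0.2743, 0.9616, -0.1613], [0.0, 0.0, 0.0, 1.0]] [[344.2, 0.0, 318.1], [0.0, 344.2, 200.1], [0.0, 0.0, 1.0]]
```

```bash
cat >> h.py <<'E'
def plan(target,yawdeg,n,start=None):
    """rows (tool frame) to target TCP xyz, tool x at world yaw, tool down"""
    s=ctrl.read_state(); R=Ro.from_rotvec(s["eef_rot"]).as_matrix() if start is None else None
    p=s["ee_pos"]; T=np.array([[np.cos(a:=np.radians(yawdeg)),np.sin(a),0],[np.sin(a),-np.cos(a),0],[0,0,-1.]])
    rv=Ro.from_matrix(R.T@T).as_rotvec(); dp=(np.asarray(target)-p)/n*1000
    print("pos",p.round(4),"yaw",np.degrees(np.arctan2(R[1,0],R[0,0])).round(1),"rv",rv.round(3),"t",round(s["time_s"],2),"q7",s["q"][6].round(2))
    for i in range(n): print((R@Ro.from_rotvec(rv*i/n).as_matrix()).T.__matmul__(dp).round(1).tolist(),(rv/n).round(4).tolist())
E
python3 -c "
from h import *
plan([.50,.16,.24],-90,14)"
```

```text
pos [0.2649 0.5936 0.2226] yaw 156.0 rv [ 0.     0.    -1.991] t 1.0 q7 -0.06
[-28.0, -21.4, -1.2] [0.0, 0.0, -0.1422]
[-24.6, -25.2, -1.2] [0.0, 0.0, -0.1422]
[-20.8, -28.4, -1.2] [0.0, 0.0, -0.1422]
[-16.6, -31.1, -1.2] [0.0, 0.0, -0.1422]
[-12.0, -33.1, -1.2] [0.0, 0.0, -0.1422]
[-7.2, -34.5, -1.2] [0.0, 0.0, -0.1422]
[-2.2, -35.2, -1.2] [0.0, 0.0, -0.1422]
[2.8, -35.1, -1.2] [0.0, 0.0, -0.1422]
[7.7, -34.4, -1.2] [0.0, 0.0, -0.1422]
[12.5, -32.9, -1.2] [0.0, 0.0, -0.1422]
[17.1, -30.8, -1.2] [0.0, 0.0, -0.1422]
[21.2, -28.1, -1.2] [0.0, 0.0, -0.1422]
[25.0, -24.8, -1.2] [0.0, 0.0, -0.1422]
[28.3, -21.0, -1.2] [0.0, 0.0, -0.1422]
```

{"method": "servo_tool", "body": {"commands": [-28,-21,-1,0,0,-0.142,-25,-25,-1,0,0,-0.142,-21,-28,-1,0,0,-0.142,-17,-31,-1,0,0,-0.142,-12,-33,-1,0,0,-0.142,-7,-34,-1,0,0,-0.142,-2,-35,-1,0,0,-0.142,3,-35,-1,0,0,-0.142,8,-34,-1,0,0,-0.142,12,-33,-1,0,0,-0.142,17,-31,-1,0,0,-0.142,21,-28,-1,0,0,-0.142], "gripper": 1}}

```text
time_s: 2.2
ee_pos: [0.4671, 0.2225, 0.2349]
eef_rot: [-1.888, 2.51, -0.0]
wrist_force: [-0.5, -0.0, 0.1]
width: 0.995
grasp_force: 0.0
```

{"method": "servo_tool", "body": {"commands": [25,-25,-1,0,0,-0.142,28,-21,-1,0,0,-0.142,0,0,0,0,0,0,0,0,0,0,0,0]}}

```text
time_s: 2.6
ee_pos: [0.4859, 0.187, 0.2313]
eef_rot: [2.073, -2.344, 0.01]
wrist_force: [0.2, 0.5, -0.7]
width: 0.997
grasp_force: 0.0
```

```bash
python3 - <<'E'
from h import *
s=ctrl.read_state(); print(s["ee_pos"],s["q"].round(2),Ro.from_rotvec(s["eef_rot"]).as_matrix().round(3).tolist())
w=vision.read_camera("wrist"); np.save("w1.npy",dict(p=w,s=s),allow_pickle=True); cv2.imwrite("pics/w1.png",w["img"][:,:,::-1])
E
```

```text
[0.48586318 0.18697722 0.23125458] [-0.39  0.05 -0.04  1.75  0.01  1.35  2.59] [[-0.122, -0.993, -0.005], [-0.992, 0.122, -0.013], [0.014, 0.003, -1.0]]
```

View pics/w1.png

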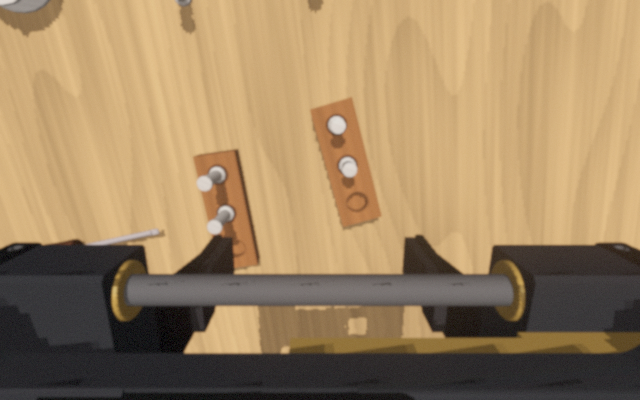

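The wrist picture shows the short row with corners (312,108), (351,98), (380,217) and (344,228), and its socket at (356,202). The long row's socket is half hidden at (238,250). q7 is near its limit, so I will use the opposite yaw (+90).

```bash
cat > m.py <<'E'
from h import *
E
python3 - <<'E'
from h import *
d=np.load("w1.npy",allow_pickle=True).item(); p,s=d["p"],d["s"]
for n,u,v,z in [("Ssock",356,202,.02),("S c",312,108,.02),("S c",351,98,.02),("S c",380,217,.02),("S c",344,228,.02),("Sfix2 top",337,125,.051),("Sfix1 top",348,168,.051),("Lsock",237,249,.02),("L c",195,157,.02),("L c",236,150,.02),("L c",258,265,.02),("Lfix1 top",215,227,.068),("Lfix2 top",204,184,.068)]:
    print(n,ray(p,(u,v),z,s).round(4))
plan([.6,-.06,.23],90,22)
E
```

```text
Ssock [0.4476 0.2238 0.02  ]
S c [0.4839 0.1163 0.02  ]
S c [0.4423 0.1113 0.02  ]
S c [0.4221 0.2448 0.02  ]
S c [0.4642 0.253  0.02  ]
Sfix2 top [0.4613 0.1351 0.051 ]
Sfix1 top [0.4549 0.1785 0.051 ]
Lsock [0.591  0.2635 0.02  ]
L c [0.6165 0.1518 0.02  ]
L c [0.571  0.1498 0.02  ]
L c [0.57   0.2867 0.02  ]
Lfix1 top [0.594  0.2185 0.068 ]
Lfix2 top [0.5958 0.1739 0.068 ]
pos [0.4856 0.1878 0.2314] yaw -96.9 rv [-0.02  -0.005  3.021] t 2.65 q7 2.59
[10.6, -6.5, 0.2] [-0.0009, -0.0002, 0.1373]
[9.6, -7.9, 0.2] [-0.0009, -0.0002, 0.1373]
[8.4, -9.1, 0.2] [-0.0009, -0.0002, 0.1373]
[7.1, -10.2, 0.2] [-0.0009, -0.0002, 0.1373]
[5.6, -11.1, 0.1] [-0.0009, -0.0002, 0.1373]
[4.0, -11.7, 0.1] [-0.0009, -0.0002, 0.1373]
[2.4, -12.2, 0.1] [-0.0009, -0.0002, 0.1373]
[0.7, -12.4, 0.1] [-0.0009, -0.0002, 0.1373]
[-1.0, -12.4, 0.1] [-0.0009, -0.0002, 0.1373]
[-2.7, -12.1, 0.1] [-0.0009, -0.0002, 0.1373]
[-4.3, -11.6, 0.1] [-0.0009, -0.0002, 0.1373]
[-5.9, -10.9, 0.1] [-0.0009, -0.0002, 0.1373]
[-7.3, -10.0, 0.1] [-0.0009, -0.0002, 0.1373]
[-8.6, -8.9, 0.1] [-0.0009, -0.0002, 0.1373]
[-9.8, -7.7, 0.0] [-0.0009, -0.0002, 0.1373]
[-10.7, -6.3, 0.0] [-0.0009, -0.0002, 0.1373]
[-11.5, -4.7, 0.0] [-0.0009, -0.0002, 0.1373]
[-12.0, -3.1, 0.0] [-0.0009, -0.0002, 0.1373]
[-12.3, -1.4, 0.0] [-0.0009, -0.0002, 0.1373]
[-12.4, 0.3, 0.0] [-0.0009, -0.0002, 0.1373]
[-12.3, 1.9, 0.0] [-0.0009, -0.0002, 0.1373]
[-11.9, 3.6, 0.1] [-0.0009, -0.0002, 0.1373]
```

{"method": "servo_tool", "body": {"commands": [11,-6,0,-0.001,0,0.137,10,-8,0,-0.001,0,0.137,8,-9,0,-0.001,0,0.137,7,-10,0,-0.001,0,0.137,6,-11,0,-0.001,0,0.137,4,-12,0,-0.001,0,0.137,2,-12,0,-0.001,0,0.137,1,-12,0,-0.001,0,0.137,-1,-12,0,-0.001,0,0.137,-3,-12,0,-0.001,0,0.137,-4,-12,0,-0.001,0,0.137,-6,-11,0,-0.001,0,0.137]}}

```text
time_s: 3.85
ee_pos: [0.5475, 0.0541, 0.2325]
eef_rot: [-0.306, -3.117, 0.009]
wrist_force: [0.2, 0.5, -1.1]
width: 0.997
grasp_force: 0.0
```

{"method": "servo_tool", "body": {"commands": [-7,-10,4,-0.001,0,0.137,-9,-9,4,-0.001,0,0.137,-10,-8,4,-0.001,0,0.137,-11,-6,4,-0.001,0,0.137,-11,-5,4,-0.001,0,0.137,-12,-3,4,-0.001,0,0.137,-12,-1,4,-0.001,0,0.137,-12,0,4,-0.001,0,0.137,-12,2,4,-0.001,0,0.137,-12,4,4,0,0,0.137,0,0,0,0,0,0,0,0,0,0,0,0]}}

```text
time_s: 5.05
ee_pos: [0.6001, -0.0576, 0.1921]
eef_rot: [-2.205, -2.233, 0.004]
wrist_force: [-0.0, 0.3, -1.1]
width: 0.999
grasp_force: 0.0
```

```bash
python3 - <<'E'
from h import *
s=ctrl.read_state(); print(s["ee_pos"],s["q"].round(2),Ro.from_rotvec(s["eef_rot"]).as_matrix().round(3).tolist())
w=vision.read_camera("wrist"); np.save("w2.npy",dict(p=w,s=s),allow_pickle=True); cv2.imwrite("pics/w2.png",w["img"][:,:,::-1])
for l in ["short_spindle","long_spindle"]: print(l,[(round(d["score"],2),[int(v) for v in d["bbox"]]) for d in spotter.silhouettes(l,w)])
E
```

```text
[ 0.60012776 -0.05764152  0.1921341 ] [-0.24  0.24  0.34  1.62 -0.09  1.29  0.13] [[-0.013, 1.0, -0.005], [1.0, 0.013, 0.001], [0.001, -0.005, -1.0]]
short_spindle [(0.7, [313, 127, 331, 144])]
long_spindle [(0.68, [155, 138, 197, 161]), (0.27, [265, 306, 333, 351])]
```

View pics/w2.png

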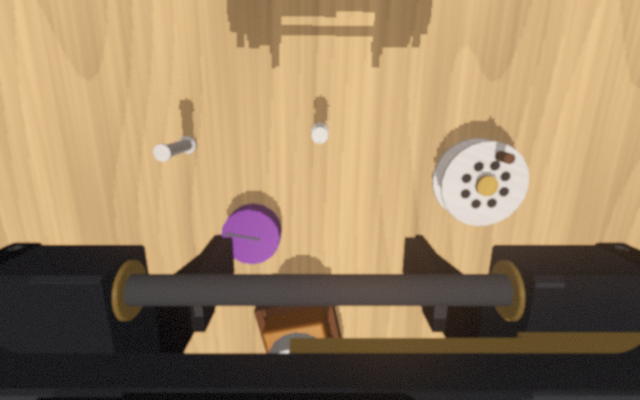

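The short spindle's top is at (320,134), the long one's top is at (163,153), and its foot is at about (189,146).

```bash
python3 - <<'E'
from h import *
d=np.load("w2.npy",allow_pickle=True).item(); p,s=d["p"],d["s"]
for n,u,v,z in [("S",319.5,134,.045),("L",163,153,.062),("Lfoot",189,146,.004)]: print(n,ray(p,(u,v),z,s).round(4))
X=ray(p,(319.5,134),.045,s)
plan([X[0],X[1],.10],90,4)
E
```

```text
S [ 0.6013 -0.0082  0.045 ]
L [ 0.4686 -0.0244  0.062 ]
Lfoot [ 0.4694 -0.0256  0.004 ]
pos [ 0.6001 -0.0583  0.1924] yaw 90.6 rv [-0.004 -0.001  0.011] t 5.2 q7 0.13
[12.5, 0.5, 23.1] [-0.001, -0.0003, 0.0027]
[12.5, 0.5, 23.1] [-0.001, -0.0003, 0.0027]
[12.5, 0.4, 23.1] [-0.001, -0.0003, 0.0027]
[12.5, 0.3, 23.1] [-0.001, -0.0003, 0.0027]
```

{"method": "servo_tool", "body": {"commands": [13,1,22,-0.001,0,0.003,13,0,22,-0.001,0,0.003,12,0,22,-0.001,0,0.003,12,0,22,-0.001,0,0.003,0,0,25,0,0,0,0,0,25,0,0,0,0,0,18,0,0,0,0,0,12,0,0,0,0,0,7,0,0,0,0,0,0,0,0,0,0,0,0,0,0,0]}}

```text
time_s: 6.3
ee_pos: [0.6013, -0.0101, 0.0179]
eef_rot: [2.227, 2.215, 0.002]
wrist_force: [-0.1, -0.3, -0.5]
width: 1.001
grasp_force: 0.0
```

```bash
python3 -c "
from h import *
plan([.6013,-.0082,.016],90,1)"
```

```text
pos [ 0.6013 -0.0101  0.0179] yaw 89.7 rv [ 0.001 -0.001 -0.005] t 6.3 q7 0.07
[1.9, -0.1, 1.9] [0.0009, -0.0007, -0.0055]
```

{"method": "servo_tool", "body": {"commands": [2,0,2,0,0,0,0,0,0,0,0,0,0,0,0,0,0,0,0,0,0,0,0,0,0,0,0,0,0,0,0,0,0,0,0,0,0,0,0,0,0,0,0,0,0,0,0,0], "gripper": 0, "force": 20}}

```text
time_s: 7.1
ee_pos: [0.6007, -0.0082, 0.015]
eef_rot: [-2.227, -2.215, -0.0]
wrist_force: [0.3, -0.7, 0.3]
width: 0.354
grasp_force: 0.0
```

```bash
python3 -c "
from h import *
plan([.45,.18,.13],98,12)"
```

```text
pos [ 0.6007 -0.0082  0.015 ] yaw 89.7 rv [-0.    -0.001 -0.145] t 7.1 q7 0.07
[15.6, -12.7, -9.6] [-0.0, -0.0, -0.0121]
[15.8, -12.5, -9.6] [-0.0, -0.0, -0.0121]
[15.9, -12.3, -9.6] [-0.0, -0.0, -0.0121]
[16.1, -12.1, -9.6] [-0.0, -0.0, -0.0121]
[16.2, -11.9, -9.6] [-0.0, -0.0, -0.0121]
[16.4, -11.7, -9.6] [-0.0, -0.0, -0.0121]
[16.5, -11.5, -9.6] [-0.0, -0.0, -0.0121]
[16.6, -11.3, -9.6] [-0.0, -0.0, -0.0121]
[16.8, -11.1, -9.6] [-0.0, -0.0, -0.0121]
[16.9, -10.9, -9.6] [-0.0, -0.0, -0.0121]
[17.0, -10.7, -9.6] [-0.0, -0.0, -0.0121]
[17.2, -10.5, -9.6] [-0.0, -0.0, -0.0121]
```

{"method": "servo_tool", "body": {"commands": [0,0,0,0,0,0,0,0,0,0,0,0,0,0,0,0,0,0,0,0,0,0,0,0]}}

```text
time_s: 7.5
ee_pos: [0.6006, -0.0081, 0.0149]
eef_rot: [-2.227, -2.215, 0.0]
wrist_force: [0.1, 0.1, -0.4]
width: 0.132
grasp_force: 19.8
```

{"method": "servo_tool", "body": {"commands": [0,0,-15,0,0,0,0,0,-20,0,0,0,16,-13,-20,0,0,-0.012,16,-13,-20,0,0,-0.012,16,-12,-20,0,0,-0.012,16,-12,-20,0,0,-0.012,16,-12,0,0,0,-0.012,16,-12,0,0,0,-0.012,16,-12,0,0,0,-0.012,17,-11,0,0,0,-0.012,17,-11,0,0,0,-0.012,17,-11,0,0,0,-0.012]}}

```text
time_s: 8.7
ee_pos: [0.4726, 0.1502, 0.1296]
eef_rot: [-2.089, -2.345, 0.001]
wrist_force: [-0.3, -0.1, -0.5]
width: 0.133
grasp_force: 19.8
```

{"method": "servo_tool", "body": {"commands": [17,-11,0,0,0,-0.012,12,-11,0,0,0,-0.012,0,-10,0,0,0,0,0,0,0,0,0,0,0,0,0,0,0,0]}}

```text
time_s: 9.2
ee_pos: [0.439, 0.1729, 0.1303]
eef_rot: [-2.064, -2.368, -0.001]
wrist_force: [0.1, 0.7, -0.7]
width: 0.131
grasp_force: 19.8
```

```bash
python3 - <<'E'
from h import *
s=ctrl.read_state(); print(s["ee_pos"],s["q"].round(2),s["width"],s["grasp_force"])
w=vision.read_camera("wrist"); np.save("w3.npy",dict(p=w,s=s),allow_pickle=True); 
for X in [(.448,.223,.02),(.455,.1785,.051),(.592,.2635,.02)]: print(proj(w,X,s))
cv2.imwrite("pics/w3.png",w["img"][:,:,::-1])
E
```

```text
[0.43903362 0.17286859 0.13026866] [-0.56  0.01  0.13  2.   -0.    1.13 -0.29] 0.13144941621067543 19.766743305767704
[336.47544918 139.16076121]
[338.90603936 205.85550907]
[530.56491055 112.24100032]
```

View pics/w3.png

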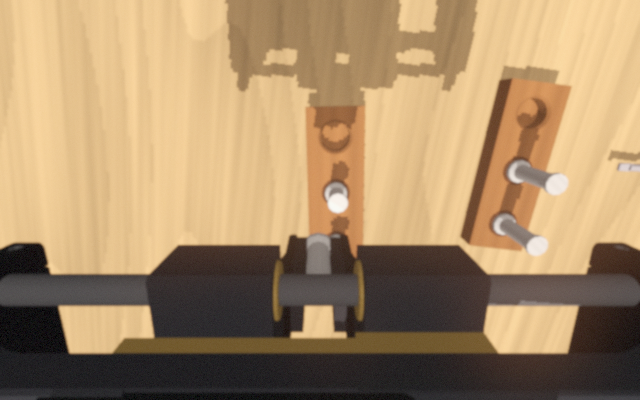

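The short socket is at (335,136), the long socket is at (531,112), and the held spindle's foot is at (318,237).

```bash
python3 - <<'E'
from h import *
d=np.load("w3.npy",allow_pickle=True).item(); p,s=d["p"],d["s"]
print(ray(p,(335,136),.02,s),ray(p,(531.5,112),.02,s),ray(p,(337,203),.051,s),ray(p,(557,184),.068,s),ray(p,(537,245),.068,s))
b=s["ee_pos"]-[0,0,.015]; print(proj(p,b,s), proj(p,b+[0,.009,0],s))
plan([.447,.2235,.08],98,4)
E
```

```text
[0.44649151 0.22525266 0.02      ] [0.59265414 0.26377088 0.02      ] [0.45329038 0.18045838 0.051     ] [0.59494682 0.21842761 0.068     ] [0.59534342 0.17413597 0.068     ]
[315.62319058 245.40346438] [317.8484839  230.30296762]
pos [0.4393 0.1729 0.1303] yaw 97.8 rv [ 0.    -0.    -0.003] t 9.25 q7 -0.29
[12.3, 3.6, 12.6] [0.0001, -0.0001, -0.0008]
[12.3, 3.6, 12.6] [0.0001, -0.0001, -0.0008]
[12.3, 3.6, 12.6] [0.0001, -0.0001, -0.0008]
[12.3, 3.7, 12.6] [0.0001, -0.0001, -0.0008]
```

```bash
python3 - <<'E'
from h import *
d=np.load("w3.npy",allow_pickle=True).item(); p,s=d["p"],d["s"]
g=cv2.cvtColor(p["img"],cv2.COLOR_RGB2GRAY)
for r in range(226,262,2): print(r,g[r,294:344:2])
E
```

```text
226 [191 190 197 206 207 206 203 186 161 159 159 161 159 162 162 164 165 164
 157 134 108 106 106 115 113]
228 [191 191 200 205 207 205 202 187 159 158 159 162 160 160 163 163 165 164
 157 124 107 107 111 108 114]
230 [193 190 201 208 207 204 201 184 161 157 162 159 160 160 162 164 163 164
 153 115  96  99 102 104 113]
232 [187 192 201 208 206 204 201 186 160 157 156 153 152 153 157 163 162 155
 132  96  85  82  82  85  97]
234 [145 168 200 208 207 202 199 183 151 141 141 143 146 143 143 144 144 124
 103  97 108 115 102  80  70]
236 [ 63 111 172 183 182 180 175 159 146 150 157 163 166 163 159 149 140 118
 102 111 124 129 121  79  55]
238 [ 55  63  86  91  91  89 106 144 161 164 168 170 169 169 168 166 162 141
  95  74  70  77  79  62  52]
240 [ 56  51  59  57  56  56  97 155 164 166 168 164 164 167 166 167 167 157
 103  54  56  52  56  55  47]
242 [ 55  56  52  54  53  58 101 157 164 156 149 142 139 142 150 158 165 159
 108  56  55  56  57  55  50]
244 [ 53  57  52  57  56  57 101 155 151 136 129 132 132 130 131 138 153 156
 105  55  57  52  49  54  50]
246 [ 49  57  53  55  57  52  98 139 126 129 128 129 130 131 131 128 131 146
 105  56  57  51  51  54  46]
248 [ 55  53  53  55  55  56  90 122 122 125 129 129 130 131 128 127 126 139
 111  54  52  54  51  52  49]
250 [ 48  49  50  52  52  51  80 113 122 128 123 127 131 130 127 127 122 128
  95  55  53  52  53  45  48]
252 [ 49  49  54  51  49  49  75 115 122 127 129 131 129 131 129 127 124 117
  83  53  52  48  51  47  48]
254 [ 48  52  51  50  53  52  68 115 125 127 128 129 130 127 128 127 124 116
  82  51  48  52  48  48  49]
256 [ 47  52  48  47  50  47  67 116 124 129 129 126 127 130 126 126 121 113
  76  49  50  49  49  52  46]
258 [ 48  51  49  52  50  53  72 113 122 126 126 125 129 132 127 126 127 114
  72  50  46  47  48  45  53]
260 [ 47  47  51  49  46  48  77 116 127 128 128 128 130 129 127 124 122 117
  77  39  46  49  48  50  42]
```

{"method": "servo_tool", "body": {"commands": [13,4,10,0,0,-0.001,13,4,10,0,0,-0.001,13,4,10,0,0,-0.001,13,3,10,0,0,0,0,0,18,0,0,0,0,0,18,0,0,0,0,0,7,0,0,0,0,0,0,0,0,0,0,0,0,0,0,0]}}

```text
time_s: 10.15
ee_pos: [0.4466, 0.2278, 0.0474]
eef_rot: [-2.058, -2.373, -0.001]
wrist_force: [-0.0, 0.0, 0.5]
width: 0.135
grasp_force: 19.8
```

```bash
python3 -c "
from h import *
plan([.4467,.2256,.0235],98,3)"
```

```text
pos [0.4466 0.2278 0.0474] yaw 98.1 rv [-0.    -0.001  0.002] t 10.15 q7 -0.37
[-0.8, -0.1, 8.0] [-0.0, -0.0002, 0.0006]
[-0.7, -0.1, 8.0] [-0.0, -0.0002, 0.0006]
[-0.7, -0.1, 8.0] [-0.0, -0.0002, 0.0006]
```

{"method": "servo_tool", "body": {"commands": [-2,0,6,0,0,0,0,0,6,0,0,0,0,0,6,0,0,0,0,0,5,0,0,0,0,0,0,0,0,0,0,0,0,0,0,0]}}

```text
time_s: 10.75
ee_pos: [0.4465, 0.2254, 0.0241]
eef_rot: [-2.059, -2.372, 0.0]
wrist_force: [-0.3, -0.3, 0.6]
width: 0.135
grasp_force: 19.8
```

{"method": "servo_tool", "body": {"commands": [0,0,0,0,0,0,0,0,0,0,0,0,0,0,0,0,0,0,0,0,0,0,0,0,0,0,-10,0,0,0,0,0,-25,0,0,0,0,0,-30,0,0,0,-30,0,-30,0,0,0,-40,0,0,0,0,0,0,0,0,0,0,0,0,0,0,0,0,0], "gripper": 0.6}}

```text
time_s: 11.85
ee_pos: [0.4568, 0.1555, 0.12]
eef_rot: [-2.062, -2.37, -0.002]
wrist_force: [-0.7, 1.4, -0.5]
width: 0.601
grasp_force: 0.0
```

```bash
python3 - <<'E'
from h import *
s=ctrl.read_state(); 
w=vision.read_camera("wrist"); np.save("w4.npy",dict(p=w,s=s),allow_pickle=True); 
print(proj(w,(.4467,.2248,.051),s))
cv2.imwrite("pics/w4.png",w["img"][:,:,::-1])
plan([.469,-.0248,.10],90,12)
E
```

```text
[315.37435326 112.1935344 ]
pos [0.4564 0.1565 0.1196] yaw 98.1 rv [-0.    -0.001  0.141] t 11.9 q7 -0.24
[-15.1, -1.1, 1.6] [-0.0, -0.0001, 0.0118]
[-15.1, -0.9, 1.6] [-0.0, -0.0001, 0.0118]
[-15.1, -0.7, 1.6] [-0.0, -0.0001, 0.0118]
[-15.1, -0.5, 1.6] [-0.0, -0.0001, 0.0118]
[-15.1, -0.4, 1.6] [-0.0, -0.0001, 0.0118]
[-15.1, -0.2, 1.6] [-0.0, -0.0001, 0.0118]
[-15.1, -0.0, 1.6] [-0.0, -0.0001, 0.0118]
[-15.1, 0.2, 1.6] [-0.0, -0.0001, 0.0118]
[-15.1, 0.3, 1.6] [-0.0, -0.0001, 0.0118]
[-15.1, 0.5, 1.6] [-0.0, -0.0001, 0.0118]
[-15.1, 0.7, 1.6] [-0.0, -0.0001, 0.0118]
[-15.1, 0.9, 1.6] [-0.0, -0.0001, 0.0118]
```

View pics/w4.png

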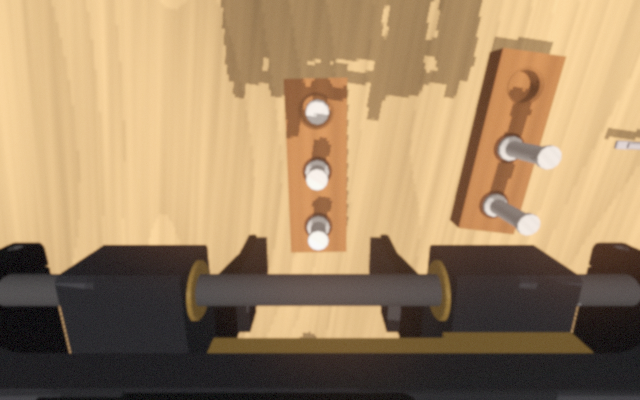

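The short spindle stands in its socket at (317,111), in line with its row. The long one is next.

{"method": "servo_tool", "body": {"commands": [-20,-1,2,0,0,0.016,-20,-1,2,0,0,0.016,-20,-1,2,0,0,0.016,-20,0,2,0,0,0.016,-20,0,2,0,0,0.016,-20,0,2,0,0,0.016,-20,0,2,0,0,0.016,-20,1,2,0,0,0.016,-20,1,2,0,0,0.013,0,0,0,0,0,0,0,0,0,0,0,0]}}

```text
time_s: 13.0
ee_pos: [0.4694, -0.0239, 0.101]
eef_rot: [-2.222, -2.22, -0.0]
wrist_force: [0.0, 0.6, 0.6]
width: 0.601
grasp_force: 0.0
```

```bash
python3 - <<'E'
from h import *
plan([.469,-.0248,.02],90,3)
E
```

```text
pos [ 0.4694 -0.0239  0.101 ] yaw 89.9 rv [-0.001 -0.001 -0.001] t 13.0 q7 0.01
[-0.3, -0.1, 27.0] [-0.0002, -0.0003, -0.0003]
[-0.3, -0.1, 27.0] [-0.0002, -0.0003, -0.0003]
[-0.3, -0.1, 27.0] [-0.0002, -0.0003, -0.0003]
```

{"method": "servo_tool", "body": {"commands": [-1,0,25,0,0,0,0,0,25,0,0,0,0,0,20,0,0,0,0,0,10,0,0,0,0,0,0,0,0,0,0,0,0,0,0,0]}}

```text
time_s: 13.6
ee_pos: [0.47, -0.024, 0.0217]
eef_rot: [-2.22, -2.223, -0.001]
wrist_force: [0.4, 0.5, -0.6]
width: 0.601
grasp_force: 0.0
```

{"method": "servo_tool", "body": {"commands": [0,0,0,0,0,0,0,0,0,0,0,0,0,0,0,0,0,0,0,0,0,0,0,0,0,0,0,0,0,0,0,0,0,0,0,0,0,0,0,0,0,0,0,0,0,0,0,0], "gripper": 0, "force": 20}}

```text
time_s: 14.4
ee_pos: [0.4692, -0.0245, 0.021]
eef_rot: [-2.221, -2.221, 0.0]
wrist_force: [0.2, 0.6, -0.6]
width: 0.144
grasp_force: 19.4
```

```bash
python3 - <<'E'
from h import *
print(ctrl.read_state()["grasp_force"])
plan([.592,.218,.13],92,14)
E
```

```text
19.395836544082528
pos [ 0.4692 -0.0245  0.021 ] yaw 90.0 rv [-0.001 -0.    -0.035] t 14.4 q7 0.05
[17.3, 8.8, -7.8] [-0.0, -0.0, -0.0025]
[17.3, 8.8, -7.8] [-0.0, -0.0, -0.0025]
[17.3, 8.9, -7.8] [-0.0, -0.0, -0.0025]
[17.3, 8.9, -7.8] [-0.0, -0.0, -0.0025]
[17.2, 8.9, -7.8] [-0.0, -0.0, -0.0025]
[17.2, 9.0, -7.8] [-0.0, -0.0, -0.0025]
[17.2, 9.0, -7.8] [-0.0, -0.0, -0.0025]
[17.2, 9.1, -7.8] [-0.0, -0.0, -0.0025]
[17.1, 9.1, -7.8] [-0.0, -0.0, -0.0025]
[17.1, 9.2, -7.8] [-0.0, -0.0, -0.0025]
[17.1, 9.2, -7.8] [-0.0, -0.0, -0.0025]
[17.1, 9.2, -7.8] [-0.0, -0.0, -0.0025]
[17.1, 9.3, -7.8] [-0.0, -0.0, -0.0025]
[17.0, 9.3, -7.8] [-0.0, -0.0, -0.0025]
```

{"method": "servo_tool", "body": {"commands": [0,0,-20,0,0,0,5,2,-25,0,0,0,20,10,-25,0,0,-0.003,20,10,-25,0,0,-0.003,20,10,-10,0,0,-0.003,20,10,0,0,0,-0.003,20,10,0,0,0,-0.003,20,11,0,0,0,-0.003,20,11,0,0,0,-0.003,20,11,0,0,0,-0.003,20,11,0,0,0,-0.003,20,11,0,0,0,-0.003]}}

```text
time_s: 15.6
ee_pos: [0.5732, 0.183, 0.1241]
eef_rot: [-2.186, -2.254, 0.004]
wrist_force: [-0.5, 0.5, -0.9]
width: 0.144
grasp_force: 19.4
```

{"method": "servo_tool", "body": {"commands": [20,11,0,0,0,-0.003,18,10,0,0,0,-0.003,0,0,0,0,0,0,0,0,0,0,0,0]}}

```text
time_s: 16.0
ee_pos: [0.5925, 0.2203, 0.1243]
eef_rot: [-2.179, -2.261, 0.005]
wrist_force: [-0.4, 0.0, -0.4]
width: 0.144
grasp_force: 19.4
```

```bash
python3 - <<'E'
from h import *
s=ctrl.read_state(); print(s["ee_pos"],s["grasp_force"])
w=vision.read_camera("wrist")
u=proj(w,(.592,.264,.02),s); print(u, proj(w,s["ee_pos"]+[0,.009,-.021],s))
np.save("w5.npy",dict(p=w,s=s),allow_pickle=True)
c=w["img"][60:280,200:440,::-1]; cv2.imwrite("pics/w5.png",cv2.resize(c,None,fx=2.7,fy=2.7,interpolation=cv2.INTER_CUBIC))
plan([.592,.2645,.10],92,3)
E
```

```text
[0.59252611 0.22034137 0.12430841] 19.42137637664814
[318.35832811 146.21787987] [316.61135476 226.51556113]
pos [0.5927 0.2194 0.1247] yaw 92.0 rv [-0.003  0.001  0.001] t 16.05 q7 -0.31
[15.0, 0.3, 8.2] [-0.0009, 0.0005, 0.0003]
[15.0, 0.3, 8.2] [-0.0009, 0.0005, 0.0003]
[15.0, 0.3, 8.2] [-0.0009, 0.0005, 0.0003]
```

View pics/w5.png

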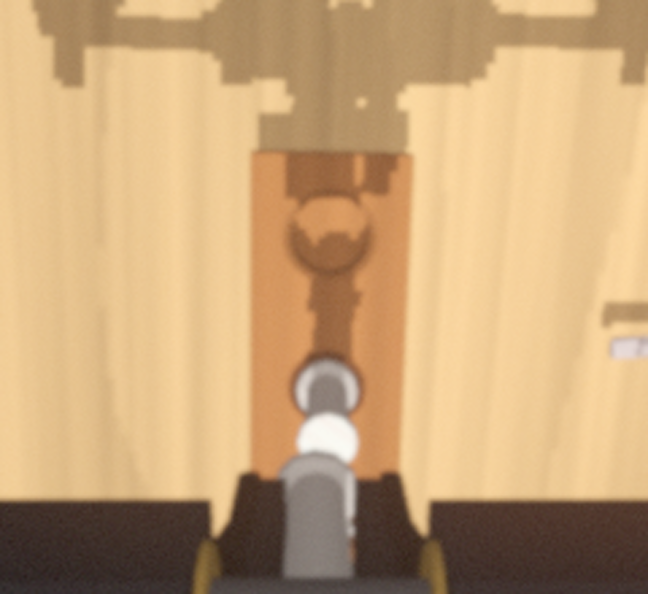

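The long socket is at crop (330,233), which is px (322.2,146.3). The held foot's front edge is at crop (319,452), which is px (318.1,227.4), so both are close to prediction.

```bash
python3 - <<'E'
from h import *
d=np.load("w5.npy",allow_pickle=True).item(); p,s=d["p"],d["s"]
z=s["ee_pos"][2]-.021
a=ray(p,(322.2,146.3),.02,s); f=ray(p,(318.1,227.4),z,s)-[0,.009,0]
print(a,f,f-s["ee_pos"], a-f)
E
```

```text
[0.59495133 0.26404877 0.02      ] [0.59338379 0.21984385 0.10330841] [ 0.00085767 -0.00049752 -0.021     ] [ 0.00156754  0.04420492 -0.08330841]
```

{"method": "servo_tool", "body": {"commands": [15,0,10,-0.001,0,0,15,0,15,-0.001,0,0,15,0,20,-0.001,0,0,0,0,20,0,0,0,0,0,7,0,0,0,0,0,0,0,0,0,0,0,0,0,0,0]}}

```text
time_s: 16.75
ee_pos: [0.5922, 0.2655, 0.0545]
eef_rot: [2.18, 2.26, 0.004]
wrist_force: [-1.0, 0.3, -0.0]
width: 0.146
grasp_force: 19.4
```

```bash
python3 - <<'E'
from h import *
plan([.5935,.2644,.029],92,1)
E
```

```text
pos [0.5922 0.2655 0.0545] yaw 92.1 rv [ 0.003 -0.001  0.001] t 16.75 q7 -0.37
[-1.2, 1.2, 25.5] [0.0031, -0.0006, 0.001]
```

{"method": "servo_tool", "body": {"commands": [-1,1,6,0.003,0,0,0,0,6,0,0,0,0,0,6,0,0,0,0,0,6,0,0,0,0,0,1,0,0,0,0,0,0,0,0,0]}}

```text
time_s: 17.35
ee_pos: [0.5926, 0.2645, 0.0287]
eef_rot: [-2.18, -2.261, 0.001]
wrist_force: [-0.3, -0.3, -0.0]
width: 0.141
grasp_force: 19.4
```

{"method": "servo_tool", "body": {"commands": [0,0,0,0,0,0,0,0,0,0,0,0,0,0,0,0,0,0,0,0,0,0,0,0,0,0,-10,0,0,0,0,0,-25,0,0,0,0,0,-30,0,0,0,-10,0,-30,0,0,0,-30,0,-10,0,0,0,-30,0,-10,0,0,0,0,0,0,0,0,0,0,0,0,0,0,0], "gripper": 0.5}}

```text
time_s: 18.55
ee_pos: [0.5961, 0.1938, 0.1455]
eef_rot: [-2.183, -2.259, -0.003]
wrist_force: [0.9, 1.1, -0.0]
width: 0.499
grasp_force: 0.0
```

```bash
python3 - <<'E'
from h import *
s=ctrl.read_state(); print(s["ee_pos"])
w=vision.read_camera("wrist")
u=proj(w,(.593,.2642,.068),s); print(u)
c=w["img"][0:280,150:550,::-1]; cv2.imwrite("pics/w6.png",cv2.resize(c,None,fx=1.8,fy=1.8))
plan([.575,-.29,.21],75,14)
E
```

```text
[0.59611059 0.1938194  0.14546686]
[315.11019639 111.46534977]
pos [0.5955 0.1952 0.1448] yaw 92.1 rv [-0.    -0.002  0.298] t 18.6 q7 -0.27
[-34.6, -2.7, -4.7] [-0.0, -0.0001, 0.0213]
[-34.6, -2.0, -4.7] [-0.0, -0.0001, 0.0213]
[-34.7, -1.2, -4.7] [-0.0, -0.0001, 0.0213]
[-34.7, -0.5, -4.7] [-0.0, -0.0001, 0.0213]
[-34.7, 0.2, -4.7] [-0.0, -0.0001, 0.0213]
[-34.7, 1.0, -4.7] [-0.0, -0.0001, 0.0213]
[-34.6, 1.7, -4.7] [-0.0, -0.0001, 0.0213]
[-34.6, 2.4, -4.7] [-0.0, -0.0001, 0.0213]
[-34.5, 3.2, -4.7] [-0.0, -0.0001, 0.0213]
[-34.5, 3.9, -4.7] [-0.0, -0.0001, 0.0213]
[-34.4, 4.7, -4.7] [-0.0, -0.0001, 0.0213]
[-34.3, 5.4, -4.7] [-0.0, -0.0001, 0.0213]
[-34.1, 6.1, -4.7] [-0.0, -0.0001, 0.0213]
[-34.0, 6.8, -4.7] [-0.0, -0.0001, 0.0213]
```

View pics/w6.png

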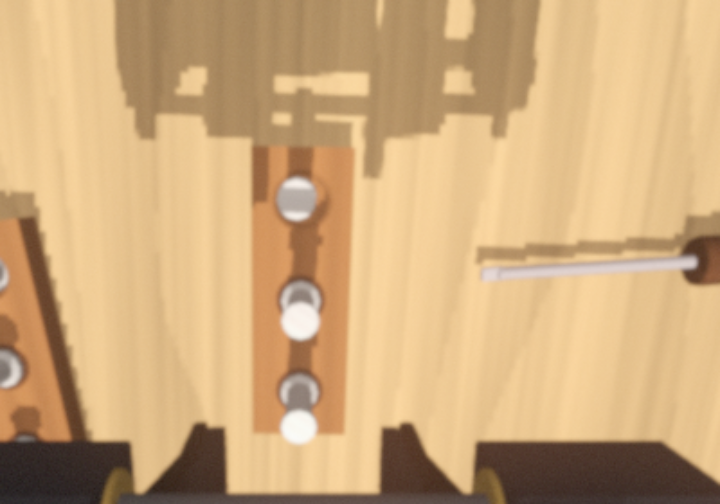

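The long spindle's head is at crop (297,199), px (315,110.6), as predicted. It matches its neighbours in size and is about 2 mm off centre, which is within the hole. Next I go to the jar.

{"method": "servo_tool", "body": {"commands": [-40,-3,-6,0,0,0.025,-40,-2,-6,0,0,0.025,-40,-1,-6,0,0,0.025,-40,0,-6,0,0,0.025,-40,0,-6,0,0,0.025,-40,1,-6,0,0,0.025,-40,2,-6,0,0,0.025,-40,3,-6,0,0,0.025,-40,4,-6,0,0,0.025,-40,5,-6,0,0,0.025,-40,6,-5,0,0,0.025,-40,7,0,0,0,0.023], "gripper": 1}}

```text
time_s: 19.8
ee_pos: [0.5699, -0.2864, 0.2095]
eef_rot: [-2.49, -1.915, -0.002]
wrist_force: [1.3, 0.1, 0.5]
width: 0.999
grasp_force: 0.0
```

{"method": "servo_tool", "body": {"commands": [0,0,0,0,0,0,0,0,0,0,0,0]}}

```text
time_s: 20.0
ee_pos: [0.5689, -0.2863, 0.2083]
eef_rot: [-2.491, -1.911, 0.001]
wrist_force: [-0.2, 1.0, -0.2]
width: 1.002
grasp_force: 0.0
```

```bash
python3 - <<'E'
from h import *
s=ctrl.read_state(); print(s["ee_pos"],s["q"].round(2))
w=vision.read_camera("wrist"); np.save("w7.npy",dict(p=w,s=s),allow_pickle=True)
u=proj(w,(.5803,-.2277,.087),s).round().astype(int); print(u)
y0=max(0,u[1]-110);x0=max(0,u[0]-140); print("crop origin",x0,y0)
cv2.imwrite("pics/w7.png",cv2.resize(w["img"][y0:y0+200,x0:x0+280,::-1],None,fx=2.8,fy=2.8,interpolation=cv2.INTER_CUBIC))
E
```

```text
[ 0.56885846 -0.28634526  0.20825043] [ 0.02  0.32  0.51  1.52 -0.16  1.34  0.28]
[312 124]
crop origin 172 14
```

View pics/w7.png

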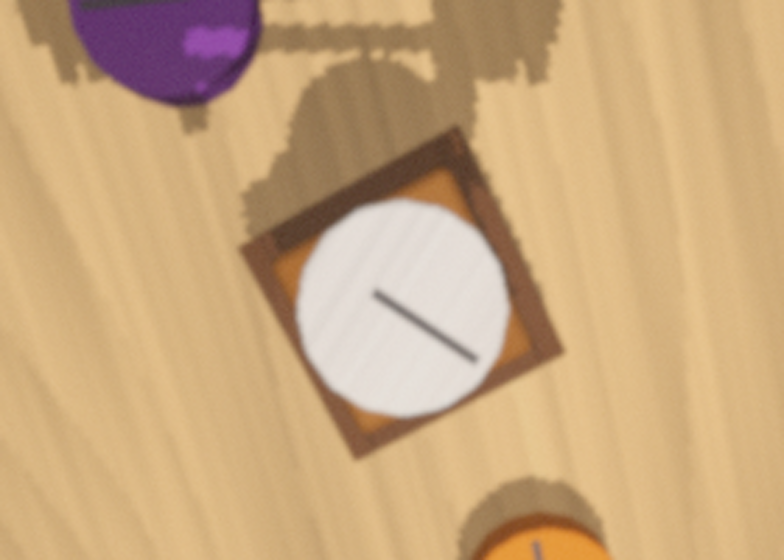

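The cap is at crop centre (404,307), with its line from (375,292) to (477,360), longer toward the lower right. The brace corners are (241,247), (458,126), (564,351) and (357,459).

```bash
python3 - <<'E'
from h import *
d=np.load("w7.npy",allow_pickle=True).item(); p,s=d["p"],d["s"]
f=lambda u,v,z: ray(p,(172+u/2.8,14+v/2.8),z,s)
c=f(404,307,.087); a=f(375,292,.087); b=f(477,360,.087)
ang=lambda v: np.degrees(np.arctan2(v[1],v[0])).round(1)
print(c,ang(b-a),"r",np.linalg.norm(b-c),np.linalg.norm(f(511,307,.087)-c))
B=[f(*q,.033) for q in [(241,247),(458,126),(564,351),(357,459)]]
print(np.mean(B,0),[ang(B[(i+1)%4]-B[i]) for i in range(4)],[round(np.linalg.norm(B[(i+1)%4]-B[i]),4) for i in range(4)])
E
```

```text
[ 0.58359636 -0.22805723  0.087     ] -48.2 r 0.026038979019177153 0.030683499545784764
[ 0.58336283 -0.22883692  0.033     ] [np.float64(12.6), np.float64(-77.5), np.float64(-167.1), np.float64(102.5)] [np.float64(0.0817), np.float64(0.0816), np.float64(0.0816), np.float64(0.082)]
```

```bash
python3 - <<'E'
from h import *
plan([.583,-.228,.12],75,5)
E
```

```text
pos [ 0.5694 -0.2847  0.2082] yaw 75.1 rv [-0.002 -0.002  0.002] t 20.05 q7 0.28
[11.6, -0.3, 17.7] [-0.0003, -0.0003, 0.0004]
[11.6, -0.3, 17.7] [-0.0003, -0.0003, 0.0004]
[11.6, -0.3, 17.7] [-0.0003, -0.0003, 0.0004]
[11.6, -0.3, 17.6] [-0.0003, -0.0003, 0.0004]
[11.7, -0.3, 17.6] [-0.0003, -0.0003, 0.0004]
```

{"method": "servo_tool", "body": {"commands": [12,0,18,0,0,0,12,0,18,0,0,0,12,0,18,0,0,0,12,0,18,0,0,0,11,0,18,0,0,0,0,0,0,0,0,0,0,0,0,0,0,0,0,0,0,0,0,0]}}

```text
time_s: 20.85
ee_pos: [0.5846, -0.2298, 0.1202]
eef_rot: [2.491, 1.913, 0.001]
wrist_force: [-0.3, -0.7, 1.3]
width: 1.001
grasp_force: 0.0
```

```bash
python3 - <<'E'
from h import *
plan([.583,-.228,.064],75,1)
E
```

```text
pos [ 0.5846 -0.2298  0.1202] yaw 75.0 rv [ 0.001 -0.     0.001] t 20.85 q7 0.2
[1.3, -2.1, 56.2] [0.0013, -0.0001, 0.0006]
```

{"method": "servo_tool", "body": {"commands": [1,-2,15,0,0,0,0,0,15,0,0,0,0,0,15,0,0,0,0,0,8,0,0,0,0,0,3,0,0,0,0,0,0,0,0,0,0,0,0,0,0,0]}}

```text
time_s: 21.55
ee_pos: [0.5826, -0.2283, 0.0633]
eef_rot: [2.492, 1.912, 0.001]
wrist_force: [0.4, -0.1, -0.0]
width: 1.006
grasp_force: 0.0
```

{"method": "servo_tool", "body": {"commands": [0,0,0,0,0,0,0,0,0,0,0,0,0,0,0,0,0,0,0,0,0,0,0,0,0,0,0,0,0,0,0,0,0,0,0,0], "gripper": 0, "force": 10}}

```text
time_s: 22.15
ee_pos: [0.5822, -0.228, 0.0631]
eef_rot: [-2.492, -1.912, 0.0]
wrist_force: [-0.1, 0.4, 1.9]
width: 0.696
grasp_force: 10.0
```

{"method": "servo_tool", "body": {"commands": [0,0,0,0,0,0,0,0,0,0,0,0,0,0,-0.1,0,0,-0.05,0,0,-0.1,0,0,-0.05,0,0,-0.1,0,0,-0.05,0,0,-0.1,0,0,-0.05], "force": 50}}

```text
time_s: 22.75
ee_pos: [0.5821, -0.228, 0.0634]
eef_rot: [-2.287, -2.152, -0.0]
wrist_force: [-0.8, -0.0, 1.8]
width: 0.686
grasp_force: 50.0
```

```bash
python3 - <<'E'
from h import *
s=ctrl.read_state(); print(s["moment"],s["wrist_force"]); plan([.583,-.228,.064],75,1)
E
```

```text
[ 0.08519819  0.2796851  -0.30439634] [-0.82160952 -0.04195018  1.83173587]
pos [ 0.5821 -0.228   0.0634] yaw 86.5 rv [-0.001 -0.001  0.201] t 22.75 q7 0.41
[0.0, 0.9, -0.6] [-0.0007, -0.0009, 0.2011]
```

{"method": "servo_tool", "body": {"commands": [0,0,-0.1,0,0,-0.07,0,0,-0.1,0,0,-0.07,0,0,-0.1,0,0,-0.07,0,0,-0.1,0,0,-0.07,0,0,-0.1,0,0,-0.07,0,0,-0.1,0,0,-0.07,0,0,-0.1,0,0,-0.07,0,0,-0.1,0,0,-0.05,0,0,0,0,0,0]}}

```text
time_s: 23.65
ee_pos: [0.5819, -0.2276, 0.0644]
eef_rot: [-1.631, -2.683, -0.001]
wrist_force: [-2.1, 1.2, 4.9]
width: 0.685
grasp_force: 50.0
```

```bash
python3 - <<'E'
from h import *
s=ctrl.read_state(); print(s["moment"],s["wrist_force"]); plan([.583,-.228,.064],75,1)
w=vision.read_camera("wrist"); cv2.imwrite("pics/w8.png",w["img"][150:400,150:490,::-1])
E
```

```text
[0.32596866 0.6042957  0.04383139] [-2.05539296  1.16604129  4.92845761]
pos [ 0.5819 -0.2276  0.0644] yaw 117.4 rv [-0.001 -0.002  0.74 ] t 23.65 q7 0.92
[-0.8, 0.8, 0.4] [-0.0009, -0.0016, 0.7403]
```

{"method": "servo_tool", "body": {"commands": [0,0,-0.1,0,0,-0.04,0,0,-0.1,0,0,-0.04,0,0,-0.1,0,0,-0.04,0,0,0,0,0,0]}}

```text
time_s: 24.1
ee_pos: [0.5817, -0.2281, 0.0652]
eef_rot: [-1.468, -2.776, -0.0]
wrist_force: [-4.5, 1.7, 8.2]
width: 0.688
grasp_force: 50.0
```

```bash
python3 - <<'E'
from h import *
s=ctrl.read_state(); print(s["moment"],s["wrist_force"]); plan([.583,-.228,.064],75,1)
E
```

```text
[ 0.2770169   1.05007921 -0.02480794] [-4.48231738  1.65244999  8.18498999]
pos [ 0.5817 -0.2281  0.0652] yaw 124.2 rv [-0.001 -0.001  0.859] t 24.1 q7 1.03
[-0.6, 1.1, 1.2] [-0.0011, -0.001, 0.8595]
```

{"method": "servo_tool", "body": {"commands": [0,0,-0.2,0,0,-0.04,0,0,-0.2,0,0,-0.04,0,0,-0.2,0,0,-0.02,0,0,0,0,0,0]}}

```text
time_s: 24.5
ee_pos: [0.5816, -0.2283, 0.0656]
eef_rot: [-1.329, -2.845, 0.0]
wrist_force: [-4.2, 0.9, 7.1]
width: 0.684
grasp_force: 50.0
```

```bash
python3 - <<'E'
from h import *
s=ctrl.read_state(); print(s["moment"],s["wrist_force"]); plan([.583,-.228,.064],75,1)
E
```

```text
[ 0.24612257  1.02059818 -0.09030952] [-4.22459665  0.92249157  7.09743266]
pos [ 0.5816 -0.2283  0.0656] yaw 129.9 rv [-0.001 -0.001  0.959] t 24.5 q7 1.12
[-0.7, 1.3, 1.6] [-0.0014, -0.001, 0.9588]
```

{"method": "servo_tool", "body": {"commands": [0,0,-0.5,0,0,0,0,0,-0.5,0,0,0,0,0,-0.5,0,0,0,0,0,-0.5,0,0,0,0,0,0,0,0,0]}}

```text
time_s: 25.0
ee_pos: [0.5818, -0.2283, 0.0667]
eef_rot: [-1.327, -2.846, 0.0]
wrist_force: [-2.9, 0.1, 1.5]
width: 0.69
grasp_force: 50.0
```

{"method": "servo_tool", "body": {"commands": [0,0,-0.5,0,0,0,0,0,-0.5,0,0,0,0,0,-0.5,0,0,0,0,0,-0.5,0,0,0,0,0,0,0,0,0,0,0,0,0,0,0]}}

```text
time_s: 25.6
ee_pos: [0.5824, -0.2279, 0.0689]
eef_rot: [-1.327, -2.847, -0.001]
wrist_force: [-0.9, -0.7, -1.6]
width: 0.688
grasp_force: 50.0
```

```bash
python3 - <<'E'
from h import *
s=ctrl.read_state(); print(s["moment"],s["wrist_force"],s["ee_pos"])
w=vision.read_camera("scene"); u=proj(w,(.583,-.228,.06)).astype(int); print(u)
a=w["img"][u[1]-40:u[1]+40,u[0]-50:u[0]+50,::-1]
w=vision.read_camera("wrist"); b=w["img"][180:400,150:490,::-1]
A=cv2.resize(a,(500,400),interpolation=cv2.INTER_CUBIC); b=cv2.resize(b,(300,194)); o=np.zeros((400,800,3),np.uint8); o[:,:500]=A; o[:194,500:]=b
ref=cv2.imread("pics/scene0.png")[u[1]-40:u[1]+40,u[0]-50:u[0]+50]; o[194:394,500:750]=cv2.resize(ref,(250,200))
cv2.imwrite("pics/mix.png",o)
E
```

```text
[-8.60685487e-02  3.33760291e-01  2.46905818e-04] [-0.92665912 -0.70526577 -1.6484627 ] [ 0.58238009 -0.22791161  0.06891686]
[261 244]
```

View pics/mix.png

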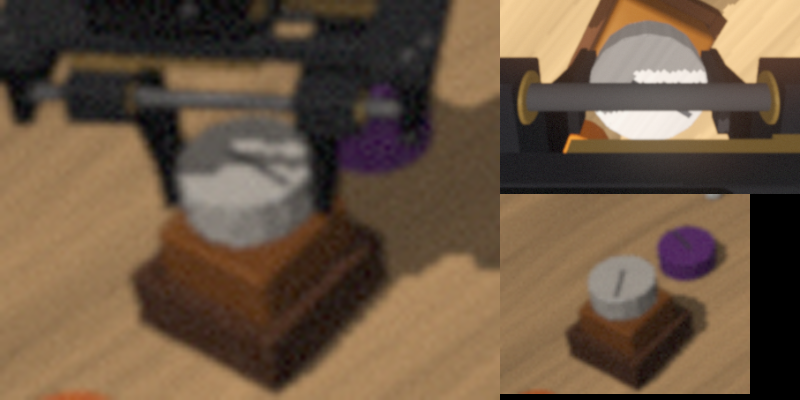

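The cap line is turned with the tool. The jar still looks seated, and the forces are low. I will lift a little and watch the force.

{"method": "servo_tool", "body": {"commands": [0,0,-0.5,0,0,0,0,0,-0.5,0,0,0,0,0,0,0,0,0]}}

```text
time_s: 26.0
ee_pos: [0.5823, -0.228, 0.0702]
eef_rot: [-1.327, -2.847, -0.001]
wrist_force: [-1.3, -1.0, -2.2]
width: 0.689
grasp_force: 50.0
```

```bash
python3 - <<'E'
from h import *
f=[]
for i in range(6):
    w=vision.read_camera("scene"); s=ctrl.read_state(); f.append(s["wrist_force"])
print(np.round(f,1).tolist(),s["ee_pos"])
ref=cv2.imread("pics/scene0.png"); now=w["img"][:,:,::-1]
cv2.imwrite("pics/scene1.png",now)
# vertical motion of patches: cap side/jar boundary vs brace
for X in [(.583,-.228,.055),(.56,-.26,.05)]: print(proj(w,X))
g0=cv2.cvtColor(ref,cv2.COLOR_BGR2GRAY).astype(np.float32);g1=cv2.cvtColor(np.ascontiguousarray(now),cv2.COLOR_BGR2GRAY).astype(np.float32)
hsv0=cv2.cvtColor(ref,cv2.COLOR_BGR2HSV); hsv1=cv2.cvtColor(np.ascontiguousarray(now),cv2.COLOR_BGR2HSV)
for u in (252,258,264,270): 
    print(u,"R0",ref[236:284,u,2].tolist()); print("   R1",now[236:284,u,2].tolist())
E
```

```text
[[-1.9, -0.1, -1.6], [-1.0, -0.0, -0.5], [-1.9, -0.7, -0.5], [-1.7, 0.3, -1.8], [-2.0, -0.3, -1.6], [-1.7, 0.2, -0.5]] [ 0.58224858 -0.22807179  0.07008111]
[261.41745045 246.53077725]
[244.40816608 250.22572869]
252 R0 [157, 155, 153, 153, 152, 152, 155, 150, 151, 152, 144, 128, 128, 123, 124, 124, 120, 111, 108, 104, 87, 81, 87, 80, 84, 82, 84, 75, 68, 67, 66, 56, 58, 55, 54, 53, 50, 55, 69, 104, 138, 154, 157, 158, 161, 160, 160, 159]
   R1 [89, 93, 114, 147, 165, 167, 166, 162, 149, 139, 138, 134, 134, 132, 128, 120, 109, 111, 115, 112, 98, 94, 93, 94, 93, 92, 88, 80, 77, 74, 73, 68, 63, 54, 60, 56, 56, 63, 75, 114, 152, 164, 170, 171, 174, 173, 173, 171]
258 R0 [134, 129, 123, 114, 103, 99, 107, 116, 125, 141, 151, 135, 122, 118, 121, 126, 126, 116, 107, 103, 100, 107, 102, 93, 82, 84, 83, 82, 83, 80, 71, 67, 71, 67, 67, 57, 56, 54, 55, 61, 56, 67, 100, 136, 160, 166, 169, 165]
   R1 [124, 154, 166, 167, 168, 168, 166, 167, 163, 134, 123, 125, 122, 121, 126, 128, 124, 115, 110, 106, 111, 117, 112, 101, 92, 91, 90, 87, 93, 87, 80, 76, 74, 75, 68, 63, 59, 65, 61, 68, 61, 67, 106, 
[... 190 characters left out ...]
, 70, 64, 57, 53, 61, 58, 54, 56, 50, 59, 89, 124, 147]
   R1 [86, 100, 119, 152, 162, 164, 165, 158, 132, 105, 105, 108, 111, 108, 108, 98, 103, 107, 108, 106, 109, 110, 103, 95, 85, 75, 69, 77, 73, 77, 78, 76, 80, 73, 75, 76, 73, 62, 60, 59, 56, 58, 60, 59, 67, 92, 134, 163]
270 R0 [155, 151, 155, 156, 146, 134, 110, 84, 78, 74, 80, 84, 82, 84, 90, 89, 90, 79, 62, 60, 52, 56, 51, 53, 52, 50, 47, 51, 58, 67, 64, 60, 46, 43, 38, 31, 40, 37, 39, 32, 39, 40, 58, 87, 123, 148, 159, 159]
   R1 [109, 147, 162, 162, 147, 112, 90, 83, 88, 88, 90, 91, 95, 92, 105, 107, 105, 91, 79, 66, 62, 62, 56, 55, 56, 54, 55, 51, 61, 70, 73, 61, 56, 43, 43, 40, 42, 36, 39, 38, 42, 42, 61, 97, 133, 165, 173, 174]
```

The force (about -1 N) is only the cap's weight, and the jar/brace edges have not moved, so the threads have let go. Lifting now.

{"method": "servo_tool", "body": {"commands": [0,0,-1,0,0,0,0,0,-1,0,0,0,0,0,-1,0,0,0,0,0,-1,0,0,0,0,0,0,0,0,0]}}

```text
time_s: 26.8
ee_pos: [0.5829, -0.2282, 0.0746]
eef_rot: [1.327, 2.847, 0.001]
wrist_force: [0.3, -0.5, -0.5]
width: 0.688
grasp_force: 50.0
```

{"method": "servo_tool", "body": {"commands": [0,0,-2,0,0,0,0,0,-3,0,0,0,0,0,-4,0,0,0,0,0,-4,0,0,0,0,0,-4,0,0,0,0,0,-4,0,0,0,0,0,-4,0,0,0,0,0,-3,0,0,0,0,0,0,0,0,0,0,0,0,0,0,0,0,0,0,0,0,0]}}

```text
time_s: 27.9
ee_pos: [0.5821, -0.2279, 0.1018]
eef_rot: [-1.327, -2.846, -0.0]
wrist_force: [0.8, -0.7, -0.8]
width: 0.689
grasp_force: 50.0
```

```bash
python3 - <<'E'
from h import *
s=ctrl.read_state(); print(s["wrist_force"],s["ee_pos"],s["grasp_force"])
w=vision.read_camera("scene"); now=w["img"][:,:,::-1]; r=cv2.imread("pics/scene1.png")
for u in (252,258,264,270): print(u,r[244:284:2,u,2].tolist(),"\n   ",now[244:284:2,u,2].tolist())
for u in (258,264): print(u, now[215:262:2,u].tolist())
for l in ["short_spindle","long_spindle","cap","jar","brace"]:
    print(l,[(round(d["score"],2),[int(v) for v in d["bbox"]]) for d in spotter.silhouettes(l,w)])
for X in [(.4467,.2248,.051),(.4467,.2248,.02),(.593,.2642,.068),(.593,.2642,.02)]: print(proj(w,X))
E
```

```text
[ 0.81842828 -0.67438099 -0.78703455] [ 0.58206525 -0.22793365  0.10175416] 49.999817191273905
252 [149, 138, 134, 128, 109, 115, 98, 93, 93, 88, 77, 73, 63, 60, 56, 75, 152, 170, 174, 173] 
    [108, 107, 107, 106, 110, 116, 102, 88, 88, 90, 72, 73, 63, 59, 57, 71, 152, 172, 175, 173]
258 [163, 123, 122, 126, 124, 110, 111, 112, 92, 90, 93, 80, 74, 68, 59, 61, 61, 106, 175, 181] 
    [60, 109, 108, 107, 110, 110, 110, 113, 94, 90, 91, 82, 75, 68, 56, 61, 72, 106, 176, 182]
264 [132, 105, 111, 108, 103, 108, 109, 103, 85, 69, 73, 78, 80, 75, 73, 60, 56, 60, 67, 134] 
    [102, 105, 104, 100, 106, 106, 106, 102, 83, 70, 73, 75, 78, 76, 70, 59, 58, 61, 63, 137]
270 [88, 90, 95, 105, 105, 79, 62, 56, 56, 55, 61, 73, 56, 43, 42, 39, 42, 61, 133, 173] 
    [98, 100, 105, 108, 102, 73, 58, 56, 56, 52, 58, 70, 51, 39, 35, 33, 38, 63, 135, 175]
258 [[88, 122, 151], [85, 93, 98], [85, 89, 93], [115, 124, 128], [106, 111, 117], [82, 84, 89], [152, 161, 169], [150, 160, 167], [150, 160, 167], [142, 153, 160], [116, 123, 130], [114, 121, 126], [116, 124, 127], [107, 113, 119], [32, 34, 37], [32, 59, 98], [37, 70, 112], [36, 65, 107], [34, 62, 107], [24, 60, 105], [25, 62, 108], [30, 68, 115], [30, 58, 99], [18, 49, 87]]
264 [[84, 117, 148], [86, 98, 108], [84, 88, 91], [100, 106, 111], [129, 136, 143], [99, 105, 110], [116, 121, 126], [123, 129, 136], [148, 157, 164], [120, 125, 130], [94, 100, 104], [96, 100, 106], [93, 101, 106], [51, 54, 55], [32, 53, 83], [34, 65, 105], [33, 61, 103], [25, 58, 100], [31, 62, 102], [32, 59, 106], [24, 61, 108], [28, 63, 105], [30, 54, 90], [20, 44, 73]]
short_spindle []
long_spindle [(0.53, [391, 158, 398, 178])]
cap [(0.9, [245, 218, 272, 241]), (0.79, [207, 287, 237, 308]), (0.63, [276, 217, 297, 240])]
jar [(0.73, [241, 237, 283, 270])]
brace [(0.96, [236, 248, 290, 283])]
[350.63549184 151.71368769]
[350.42641602 160.18517917]
[396.88668803 159.54167001]
[395.38549363 173.13951545]
```

```bash
python3 -c "
from workcell import ticket; print(ticket.close_job())"
```

```text
the job is handed in; nothing more can be done
None
```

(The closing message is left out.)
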